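Find the weak drawer ejector and release its clip

ROBOT

A 6-joint arm with a two-finger parallel gripper is mounted at the origin on the work surface. World frame = base frame: x ahead of the robot, y to its left, z up, the work surface at z = 0. Lengths are in mm, angles in rad, forces in N, time in s.
With the tool pointing down it reaches from about 275 to 750 mm from the base axis. Payload 10.2 kg.
Tool frame: the origin (TCP) lies between the finger pads; the fingertips stand 11 mm ahead of it and the grasp point (between the pads) lies 8 mm behind it; z points along the fingers, y is the line along which they close (so a half turn about z gives the same grasp; the last joint's range is limited). The gripper opens to 85 mm and grips with 20 to 120 N. Pads are 22 mm wide; open, the fingers measure 114 mm over their backs; the gripper's body (76 mm by 85 mm) begins 54 mm behind the grasp point. The pads swing forward as they close: fully open they stand 13 mm farther back than shut.
Start: joints at [-1.425, 0.313, 1.498, -0, 1.331, -0.223], TCP at [189.248, -489.71, 202.694] pointing down, gripper open.
Joint ranges: [-2.94, 2.94], [-0.97, 2.17], [0.19, 2.56], [-1.23, 4.37], [0.02, 3.11], [-2.88, 2.88]. Speed limits (rad/s): [2.39, 2.39, 3.01, 3.14, 3.14, 3.14].

INTERFACE

Orientations are given as a unit quaternion [w, x, y, z].
In Python, from rig import sense, eyes, finish_job gives the robot as it stands.
- The arm moves only by the shell command python3 -m jog 'ROWS' [FORCE]. ROWS is JSON, a list of rows, each a list of 7 numbers: the shift along the tool's x, y, z in m, then the turn, a rotation vector about the tool's x, y, z in rad, then the finger opening in m, from 0 to 0.0854. In form: [[dx, dy, dz, rx, ry, rz, gripper], ...]. A call has 1 to 5 rows; each row shifts and turns the commanded pose from where the row before left it, along the tool's axes as they then stand; what a row does not reach is not made up. A row lasts 1/10 s, in which the tool goes at most 50 mm and 8.59 degrees, less where a joint would pass 70% of its speed; a pose out of reach is approached as far as the arm can. A call is refused whole if a number of a shift passes 0.05 or a number of a turn 0.15, either way. A call with a gripper value outside its range is refused whole. The fingers move at their own pace and stop on an object; FORCE is the grip in N (left out, the last holds). Time passes only in rows, so rows that do not move let the fingers close. It gives the time, the measured TCP pose, the force, the opening and the grip force at its end, in the units of the state.
- sense(): the state, without advancing time (a new reading comes with each control period).
- eyes.capture(name): name is "side" or "top"; returns the picture (480x640x3 uint8, red, green, blue); there is no depth.
- eyes.calibration(name): a dict with "fx", "fy", "cx", "cy" (pixels), "dist" ([k1, k2, p1, p2, k3] as OpenCV has them; the pictures are not rectified), "cam_to_world" (4x4, takes a point from camera to world coordinates). Camera axes: x right, y down, z forward; pixel columns grow to the right and rows downward; lengths in mm; the calibration is good to about 2 mm. A picture is of the moment at which its call begins. calibration takes no time and is no camera call.
- finish_job(): hands the job in; it is judged then, once.
The state is a dict: "time_s": time; "joints": joint angles; "dq": joint speeds; "tau": joint torques, N m; "eef_pos": TCP position; "ee_rot": TCP orientation; "force": force on the tool from outside, world axes, zero at the start; "wrist_torque": the same for the moment, N m; "grip_width": opening from 0.0 (shut) to 1.0 (fully open); "grip_force": force on a finger pad.
Only numpy, scipy, OpenCV 4.12 (cv2) and the standard library are available. Lean on these libraries where they do the work, as an engineer would, in place of code of your own. Each camera call takes 0.05 s, during which the arm holds its last target. There are 200 camera calls.

TASK

One of the three spring ejectors for push-to-open drawers in this holder has a weak spring. Going along the row from left to right as seen from the robot, press each rubber pad in with a fingertip, at least halfway, to feel which is the softest, then push the release tab in front of that one all the way down so that the fitter can swap it. Leave the other two tabs up, lift no ejector out, and leave the drill, screwdriver, tape and jar where they are.

Things in the scene. Friction and masses are not known exactly. Their poses are not given: they have to be found in the camera images.
- holder: Ejector holder screwed to the bench: white board 190 x 300 x 12 mm carrying an aluminium socket bar (60 mm deep, 250 mm long, top 52 mm above the bench) with three sockets 85 mm apart in a row. Origin: on the bench under the middle socket; own y runs along the row to the left as seen from the robot, own x away from the robot, z up. Its yaw is within about 0.4 rad of the robot's.
- jar: Loose closed plastic jar, 56 mm across, 70 mm high, origin under its centre; bystander.
- tape: Loose roll of clear tape lying flat, 90 mm across, 24 mm high, origin under its centre; bystander.
- screwdriver: Loose screwdriver, 200 mm long, lying along its own x; bystander.
- drill: Loose cordless drill lying on its side, about 220 x 200 x 66 mm, origin under its motor housing, chuck towards its own x, battery towards its own -y; bystander.
- slot_left (a point): Centre of the left socket's mouth (left and right as seen from the robot), on the bar's top, 52 mm above the bench.
- slot_mid (a point): Centre of the middle socket's mouth (left and right as seen from the robot), on the bar's top, 52 mm above the bench.
- slot_right (a point): Centre of the right socket's mouth (left and right as seen from the robot), on the bar's top, 52 mm above the bench.
- ejector_a: One of three look-alike push-to-open drawer ejectors, each standing in a socket, in an order that changes: grey plastic, 28 mm square body in the socket, flange 44 x 36 x 5 mm on the bar's top, loose in its socket but for the clip's hook over the flange. Origin: centre of the flange's underside (52 mm above the bench when seated).
- pad_a (a point): Centre of the top of this ejector's round black rubber pad (22 mm across), 90 mm above the bench when out, 76 mm when fully in; moves with the pad.
- plunger_a (a joint): How far this ejector's pad is pressed in (m): 0 out, 0.014 fully in. Springs back when let go. The force grows steadily with travel from a slight preload; the stiffest of the three takes about 22 N fully in, and the softest is well under two thirds as stiff as either other.
- ejector_b: One of three look-alike push-to-open drawer ejectors, each standing in a socket, in an order that changes: grey plastic, 28 mm square body in the socket, flange 44 x 36 x 5 mm on the bar's top, loose in its socket but for the clip's hook over the flange. Origin: centre of the flange's underside (52 mm above the bench when seated).
- pad_b (a point): Centre of the top of this ejector's round black rubber pad (22 mm across), 90 mm above the bench when out, 76 mm when fully in; moves with the pad.
- plunger_b (a joint): How far this ejector's pad is pressed in (m): 0 out, 0.014 fully in. Springs back when let go. The force grows steadily with travel from a slight preload; the stiffest of the three takes about 22 N fully in, and the softest is well under two thirds as stiff as either other.
- ejector_c: One of three look-alike push-to-open drawer ejectors, each standing in a socket, in an order that changes: grey plastic, 28 mm square body in the socket, flange 44 x 36 x 5 mm on the bar's top, loose in its socket but for the clip's hook over the flange. Origin: centre of the flange's underside (52 mm above the bench when seated).
- pad_c (a point): Centre of the top of this ejector's round black rubber pad (22 mm across), 90 mm above the bench when out, 76 mm when fully in; moves with the pad.
- plunger_c (a joint): How far this ejector's pad is pressed in (m): 0 out, 0.014 fully in. Springs back when let go. The force grows steadily with travel from a slight preload; the stiffest of the three takes about 22 N fully in, and the softest is well under two thirds as stiff as either other.
- tabtip_left (a point): Thumb point on top of the left socket's release tab: a steel tab 24 mm wide, 46 mm long, that sticks out almost level towards the robot from a rocker clip in front of the socket. The point lies 10 mm from the tab's free end, 74 mm from the socket's centre towards the robot (holder's -x), about 68 mm above the bench when up and 50 mm when fully down (it then lies 4 mm further towards the robot). The pin it turns on lies 38 mm from the socket's centre, 50 mm above the bench.
- tab_left (a joint): Angle of the left socket's release tab (rad): 0 up (hook over the flange), 0.45 fully down (hook clear). It is stiff, about 4 N at the thumb point, and stays where it is left.
- tabtip_mid (a point): Thumb point on top of the middle socket's release tab: a steel tab 24 mm wide, 46 mm long, that sticks out almost level towards the robot from a rocker clip in front of the socket. The point lies 10 mm from the tab's free end, 74 mm from the socket's centre towards the robot (holder's -x), about 68 mm above the bench when up and 50 mm when fully down (it then lies 4 mm further towards the robot). The pin it turns on lies 38 mm from the socket's centre, 50 mm above the bench.
- tab_mid (a joint): Angle of the middle socket's release tab (rad): 0 up (hook over the flange), 0.45 fully down (hook clear). It is stiff, about 4 N at the thumb point, and stays where it is left.
- tabtip_right (a point): Thumb point on top of the right socket's release tab: a steel tab 24 mm wide, 46 mm long, that sticks out almost level towards the robot from a rocker clip in front of the socket. The point lies 10 mm from the tab's free end, 74 mm from the socket's centre towards the robot (holder's -x), about 68 mm above the bench when up and 50 mm when fully down (it then lies 4 mm further towards the robot). The pin it turns on lies 38 mm from the socket's centre, 50 mm above the bench.
- tab_right (a joint): Angle of the right socket's release tab (rad): 0 up (hook over the flange), 0.45 fully down (hook clear). It is stiff, about 4 N at the thumb point, and stays where it is left.

How it is judged (in metres and radians):
On the way, in this order (a step that is already met when the one before it is completed fails the run):
1. the left pad is pressed in by the fingers, at least about halfway (((horizontal distance between ejector_a and slot_left below 0.03 m and value of joint plunger_a above 0.0055 m and contact force between the fingers and ejector_a above 0.5 N) or (horizontal distance between ejector_b and slot_left below 0.03 m and value of joint plunger_b above 0.0055 m and contact force between the fingers and ejector_b above 0.5 N) or (horizontal distance between ejector_c and slot_left below 0.03 m and value of joint plunger_c above 0.0055 m and contact force between the fingers and ejector_c above 0.5 N))), for 0.05 s.
2. the middle pad is pressed in by the fingers, at least about halfway (((horizontal distance between ejector_a and slot_mid below 0.03 m and value of joint plunger_a above 0.0055 m and contact force between the fingers and ejector_a above 0.5 N) or (horizontal distance between ejector_b and slot_mid below 0.03 m and value of joint plunger_b above 0.0055 m and contact force between the fingers and ejector_b above 0.5 N) or (horizontal distance between ejector_c and slot_mid below 0.03 m and value of joint plunger_c above 0.0055 m and contact force between the fingers and ejector_c above 0.5 N))), for 0.05 s.
3. the right pad is pressed in by the fingers, at least about halfway (((horizontal distance between ejector_a and slot_right below 0.03 m and value of joint plunger_a above 0.0055 m and contact force between the fingers and ejector_a above 0.5 N) or (horizontal distance between ejector_b and slot_right below 0.03 m and value of joint plunger_b above 0.0055 m and contact force between the fingers and ejector_b above 0.5 N) or (horizontal distance between ejector_c and slot_right below 0.03 m and value of joint plunger_c above 0.0055 m and contact force between the fingers and ejector_c above 0.5 N))), for 0.05 s.
4. the release tab of the softest ejector is pushed fully down (((horizontal distance between ejector_b and slot_left below 0.03 m and value of joint tab_left above 0.36 rad) or (horizontal distance between ejector_b and slot_mid below 0.03 m and value of joint tab_mid above 0.36 rad) or (horizontal distance between ejector_b and slot_right below 0.03 m and value of joint tab_right above 0.36 rad))), for 0.1 s.
At the end, for the whole second after the job is handed in: The tab in front of the softest ejector is down (over 0.36 of its 0.45 rad) and the other two are up (under 0.15 rad); all pads are out (within 3 mm), all ejectors sit still in their sockets (within 6 mm of the start), and the drill, screwdriver, tape and jar are within 20 mm of where they were (((horizontal distance between ejector_b and slot_left below 0.03 m and value of joint tab_left above 0.36 rad and value of joint each of tab_mid, tab_right below 0.15 rad) or (horizontal distance between ejector_b and slot_mid below 0.03 m and value of joint tab_mid above 0.36 rad and value of joint each of tab_left, tab_right below 0.15 rad) or (horizontal distance between ejector_b and slot_right below 0.03 m and value of joint tab_right above 0.36 rad and value of joint each of tab_left, tab_mid below 0.15 rad)) and value of joint each of plunger_a, plunger_b, plunger_c below 0.003 m and distance of each of ejector_a, ejector_b, ejector_c from where it was at the start of the episode below 0.006 m and linear speed of each of ejector_a, ejector_b, ejector_c below 0.02 m/s and distance of each of screwdriver, tape, jar, drill from where it was at the start of the episode below 0.02 m); the robot touches nothing.
It fails at once if the tab of an ejector that is not the softest is pushed down (over 0.2 rad) ((value of joint tab_left above 0.2 rad and horizontal distance between ejector_b and slot_left above 0.03 m) or (value of joint tab_mid above 0.2 rad and horizontal distance between ejector_b and slot_mid above 0.03 m) or (value of joint tab_right above 0.2 rad and horizontal distance between ejector_b and slot_right above 0.03 m)).
It fails at once if an ejector is lifted or pulled from its socket (moved over 8 mm) (distance of any of ejector_a, ejector_b, ejector_c from where it was at the start of the episode above 0.008 m).
It fails at once if the drill, screwdriver, tape or jar is moved over 20 mm or lifted (distance of any of screwdriver, tape, jar, drill from where it was at the start of the episode above 0.02 m).
It also fails if it takes over 48 s, if anything falls off the work surface, if the arm or the gripper's body presses on something with over 40 N, if the wrist force passes 120 N, or if a joint passes its speed limit or range.

## Working session

There is one attempt and no reset: what is moved stays moved. The work goes in short steps, Python scripts to look and compute and a shell command to move; the robot and the scene stay as the last step left them, time stands still between calls to the robot, and variables do not carry over. Pictures are saved under pics/ and viewed, at most 10 in all, crops included, and the job is handed in when it is done.

```bash
mkdir -p pics; python3 - <<'E'
from rig import sense,eyes
import cv2
for n in("top","side"):
    cv2.imwrite(f"pics/{n}0.png",eyes.capture(n)[:,:,::-1])
    c=eyes.calibration(n);print(n,c)
print(sense())
E
```

```text
top {'fx': 451.5164797167, 'fy': 451.5164797167, 'cx': 324.15180128394053, 'cy': 238.62731350545167, 'dist': array([-0.03680983,  0.        ,  0.        ,  0.        ,  0.        ]), 'cam_to_world': array([[ 1.19858971e-02, -9.86961959e-01,  1.60506791e-01,
         5.25210621e+02],
       [-9.99920660e-01, -1.24523817e-02, -1.90073494e-03,
         4.26221599e+01],
       [ 3.87464490e-03, -1.60471274e-01, -9.87032906e-01,
         8.98239112e+02],
       [ 0.00000000e+00,  0.00000000e+00,  0.00000000e+00,
         1.00000000e+00]])}
side {'fx': 601.6533348743106, 'fy': 601.6533348743106, 'cx': 316.97652599786784, 'cy': 236.77494094666287, 'dist': array([-0.20263217,  0.        ,  0.        ,  0.        ,  0.        ]), 'cam_to_world': array([[-9.77157515e-01, -1.15736718e-01,  1.78236371e-01,
         4.42099368e+02],
       [-2.11669336e-01,  6.04845513e-01, -7.67696553e-01,
         9.18955580e+02],
       [-1.89547901e-02, -7.87887630e-01, -6.15527252e-01,
         7.92702775e+02],
       [ 0.00000000e+00,  0.00000000e+00,  0.00000000e+00,
         1.00000000e+00]])}
{'time_s': 0.1, 'joints': array([-1.42540847e+00,  3.13382530e-01,  1.49833206e+00, -3.04789887e-05,
        1.33103164e+00, -2.23422620e-01]), 'dq': array([-0.00097471, -0.00013273, -0.0025798 ,  0.00071725,  0.00123235,
        0.00025625]), 'tau': array([ 1.69384686e-03, -4.12895823e+01, -2.60146308e+01, -2.47175503e-04,
        2.99463398e-03, -8.32423495e-06]), 'eef_pos': array([ 189.19647429, -489.44420383,  202.20916245]), 'ee_rot': array([-5.76922168e-04,  9.83044653e-01,  1.83365422e-01,  7.70868763e-06]), 'force': array([0.14500702, 0.0934786 , 0.17768623]), 'wrist_torque': array([ 0.04297421,  0.00367079, -0.00155886]), 'grip_force': 0.0, 'grip_width': 1.001094426267778}
```

View pics/top0.png

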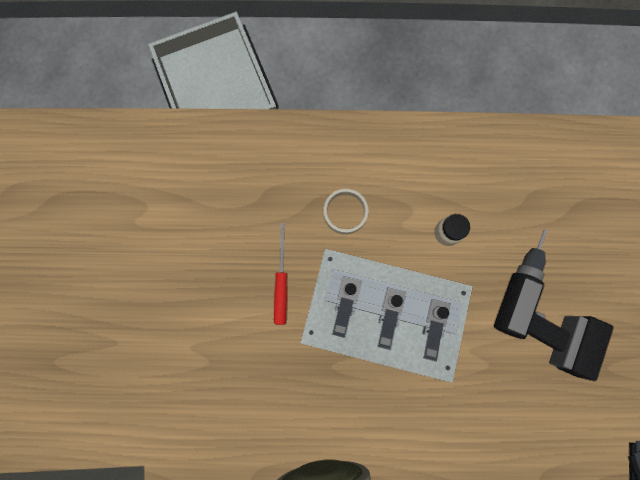

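View pics/side0.png

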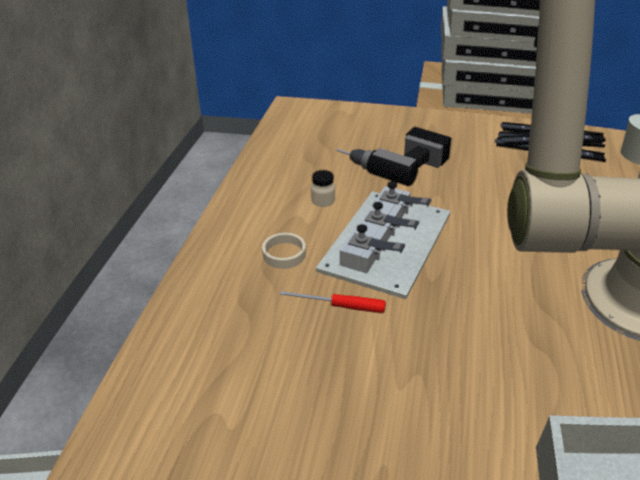

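The top picture shows the pads at about (350,289), (397,301) and (443,313), and the tab ends at about (340,334), (385,346) and (431,357). In the side picture the pads are at about (361,230), (378,206) and (392,185).

```bash
cat > h.py <<'E'
import numpy as np,cv2
from rig import sense,eyes
def px2w(n,uv,z):
    c=eyes.calibration(n);K=np.array([[c['fx'],0,c['cx']],[0,c['fy'],c['cy']],[0,0,1]])
    p=cv2.undistortPoints(np.array(uv,float).reshape(-1,1,2),K,c['dist']).reshape(-1,2)
    T=c['cam_to_world'];d=np.c_[p,np.ones(len(p))]@T[:3,:3].T;o=T[:3,3]
    return o+d*((z-o[2])/d[:,2])[:,None]
E
python3 - <<'E'
from h import *
g={}
for n,seeds in(("top",[(350,289),(397,301),(443,313)]),("side",[(361,230),(378,206),(392,185)])):
    im=cv2.imread(f"pics/{n}0.png").max(2);pts=[]
    for u,v in seeds:
        w=im[v-9:v+10,u-9:u+10]; 
        k,l,s,c=cv2.connectedComponentsWithStats((w<50).astype(np.uint8))
        i=1+np.argmax(s[1:,4]);pts.append(c[i]+[u-9,v-9]);print(n,s[i],pts[-1])
    print(px2w(n,pts,88).round(1))
    P=px2w(n,pts,88);d=P[0]-P[2];print(np.linalg.norm(d),np.arctan2(-d[0],d[1]),P.mean(0))
# board corner check, top
C=px2w("top",[(325,249),(471,287),(453,381),(302,344)],12);print(C.round(1),C.mean(0))
t=px2w("top",[(340,336),(385,347),(431,358)],68);print(t.round(1))
E
```

```text
top [ 4  4 11 11 92] [350.14130435 288.79347826]
top [ 3  3 11 12 99] [396.23232323 300.48484848]
top [  4   3  11  11 100] [442.89 312.11]
[[ 566.7   -6.5   88. ]
 [ 546.9  -88.7   88. ]
 [ 527.2 -171.8   88. ]]
169.95124905457678 -0.23477595796759448 [546.93726687 -88.99222372  88.        ]
side [ 6  4  8  8 50] [361.56 228.66]
side [ 5  6  8  7 42] [377.45238095 205.47619048]
side [  0   0  19  13 134] [393.43283582 180.39552239]
[[ 566.8   -1.1   88. ]
 [ 547.   -84.4   88. ]
 [ 525.5 -184.9   88. ]]
188.38140626510003 -0.22133094701940417 [546.43148854 -90.11422169  88.        ]
[[ 648.5   39.    12. ]
 [ 576.7 -248.8   12. ]
 [ 397.5 -207.9   12. ]
 [ 463.9   81.    12. ]] [521.65315572 -84.20202893  12.        ]
[[ 482.7   10.3   68. ]
 [ 464.1  -70.8   68. ]
 [ 445.5 -153.4   68. ]]
```

```bash
python3 - <<'E'
import cv2
a=cv2.imread("pics/top0.png")[240:390,295:480];b=cv2.imread("pics/side0.png")[175:295,315:455]
cv2.imwrite("pics/c1.png",cv2.resize(a,None,fx=4,fy=4,interpolation=2))
E
```

```text
(no output)
```

View pics/c1.png

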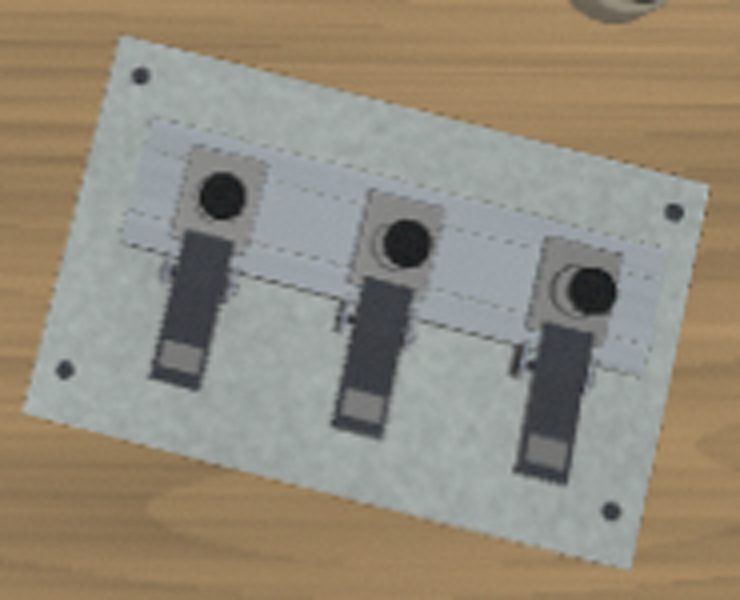

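The pads come out 85 mm apart with yaw about -0.235. That fits the holder and agrees between the two cameras to about 5 mm. I'll align the tool with the holder, shut the gripper, then fly over.

```bash
cat >> h.py <<'E'
from scipy.spatial.transform import Rotation as R
Y=-0.235
PADS=np.array([[566.7,-5.5],[547,-87.9],[527.2,-170.5]])
def rel(t):  # shift to world target (mm) in tool axes
    s=sense();q=s['ee_rot'];r=R.from_quat([q[1],q[2],q[3],q[0]])
    M=r.as_matrix();yaw=np.arctan2(M[1,0],M[0,0])
    print('t',s['time_s'],'pos',s['eef_pos'].round(1),'tilt',M[:,2].round(3),'yaw',yaw.round(3),'F',s['force'].round(2),'g',s['grip_width'])
    print('shift tool',(r.inv().apply(np.array(t)-s['eef_pos'])).round(1))
E
python3 -m jog '[[0,0,0,0,0,0.12,0],[0,0,0,0,0,0.12,0],[0,0,0,0,0,0.12,0],[0,0,0,0,0,0.12,0],[0,0,0,0,0,0.124,0]]'
python3 -c "
from h import *
rel([*PADS[0],150])"
```

```text
time_s: 0.6
eef_pos: [189.2, -489.5, 202.4]
ee_rot: [-0.0, 0.993, -0.12, -0.0]
force: [-0.1, -0.1, -0.4]
grip_width: 0.14
grip_force: 0.0
t 0.6 pos [ 189.2 -489.5  202.4] tilt [-0.     0.001 -1.   ] yaw -0.24 F [-0.07 -0.13 -0.44] g 0.14038507399771702
shift tool [ 251.5 -559.9   52.7]
```

```bash
python3 -m jog '[[0.018,-0.04,0,0,0,0,0],[0.018,-0.04,0,0,0,0,0],[0.018,-0.04,0,0,0,0,0],[0.018,-0.04,0,0,0,0,0],[0.018,-0.04,0,0,0,0,0]]'
python3 -m jog '[[0.018,-0.04,0,0,0,0,0],[0.018,-0.04,0,0,0,0,0],[0.018,-0.04,0,0,0,0,0],[0.018,-0.04,0,0,0,0,0],[0.018,-0.04,0,0,0,0,0]]'
python3 -m jog '[[0.018,-0.04,0,0,0,0,0],[0.018,-0.04,0,0,0,0,0],[0.018,-0.04,0,0,0,0,0],[0.018,-0.04,0,0,0,0,0],[0,0,0,0,0,0,0]]'
python3 -c "
from h import *
rel([*PADS[0],112])"
```

```text
time_s: 1.1
eef_pos: [324.1, -314.6, 202.5]
ee_rot: [-0.0, 0.993, -0.118, -0.0]
force: [0.7, -1.6, -0.6]
grip_width: 0.001
grip_force: 0.0
time_s: 1.6
eef_pos: [458.2, -140.9, 202.6]
ee_rot: [-0.0, 0.993, -0.117, -0.0]
force: [0.9, 0.0, -0.3]
grip_width: -0.001
grip_force: 0.0
time_s: 2.1
eef_pos: [566.3, -0.1, 201.8]
ee_rot: [-0.001, 0.993, -0.115, -0.0]
force: [0.1, -0.4, 0.2]
grip_width: 0.0
grip_force: 0.0
t 2.1 pos [ 5.663e+02 -1.000e-01  2.018e+02] tilt [-0.001  0.001 -1.   ] yaw -0.231 F [ 0.14 -0.35  0.19] g 7.196782870179151e-05
shift tool [ 1.7  5.2 89.8]
```

Go down to tip height 101 (11 mm above the pad) and check with both cameras.

```bash
python3 -m jog '[[0.002,0.005,0.03,0,0,0,0],[0,0,0.03,0,0,0,0],[0,0,0.03,0,0,0,0],[0,0,0,0,0,0,0]]'
python3 - <<'E'
from h import *
rel([*PADS[0],90])
a=eyes.capture("side")[170:300,300:460,::-1];b=eyes.capture("top")[240:370,300:460,::-1]
cv2.imwrite("pics/c2.png",np.hstack([cv2.resize(x,(400,325),interpolation=2) for x in (a,b)]))
E
```

```text
time_s: 2.5
eef_pos: [563.1, -9.1, 109.0]
ee_rot: [-0.0, 0.993, -0.118, -0.004]
force: [-0.1, 0.4, -0.2]
grip_width: -0.001
grip_force: 0.0
t 2.5 pos [563.1  -9.1 109. ] tilt [-0.008  0.002 -1.   ] yaw -0.236 F [-0.09  0.38 -0.17] g -0.00052053723909442
shift tool [ 2.8 -4.4 19. ]
```

View pics/c2.png

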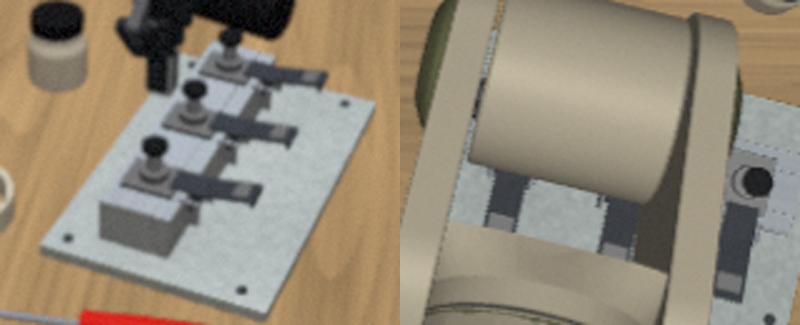

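The side view shows the fingertip near full-frame pixel (365,206), about 25 px above the left pad at (361,229), which looks too high. I'll project where the tip should appear.

```bash
cat >> h.py <<'E'
def proj(n,P):
    c=eyes.calibration(n);K=np.array([[c['fx'],0,c['cx']],[0,c['fy'],c['cy']],[0,0,1]])
    W=np.linalg.inv(c['cam_to_world'])
    return cv2.projectPoints(np.array(P,float).reshape(-1,3),cv2.Rodrigues(W[:3,:3])[0],W[:3,3],K,c['dist'])[0].reshape(-1,2)
E
python3 - <<'E'
from h import *
s=sense();p=s['eef_pos'];print(s['time_s'],p)
print(proj("side",[p-[0,0,11],p,p+[0,0,62],[566.7,-5.5,90],[547,-87.9,90],[527,-170,90]]).round(1))
im=eyes.capture("side")[:,:,::-1].copy()
for u in proj("side",[p-[0,0,11],p+[0,0,62]]):cv2.circle(im,tuple(int(round(x)) for x in u),2,(0,0,255),-1)
cv2.imwrite("pics/c3.png",cv2.resize(im[60:310,240:500],None,fx=2.3,fy=2.3,interpolation=2))
E
```

```text
2.6 [565.66660099  -9.51980408 113.41334273]
[[363.  220.2]
 [363.2 215.6]
 [364.1 188.6]
 [362.  226.5]
 [377.7 203.7]
 [392.  183.2]]
```

View pics/c3.png

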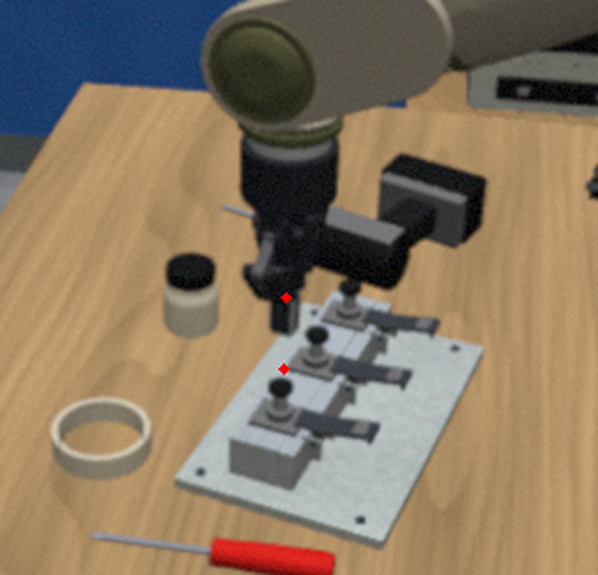

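The tip appears about 16 px (roughly 38 mm) above where it should be. I'll check numerically, using the frame difference and the start pose in the top view.

```bash
python3 - <<'E'
from h import *
s=sense();p=s['eef_pos'];print(s['time_s'],p,s['joints'].round(3))
a=cv2.imread("pics/side0.png").astype(int);b=eyes.capture("side")[:,:,::-1].astype(int);cv2.imwrite("pics/side1.png",b)
d=np.abs(a-b).max(2)>25
for v in range(190,232,2): print(v,''.join('#' if x else '.' for x in d[v,340:400]))
for z in(p[2]-11,p[2]+20,p[2]+30):
  print(px2w("side",[(364,204.5)],z))
print(proj("top",[[189.2,-489.5,191],[189.2,-489.5,264]]))
t=cv2.imread("pics/top0.png").max(2);ys,xs=np.where(t[400:,600:]<60);print(xs.min()+600,xs.max()+600,ys.min()+400,ys.max()+400)
E
```

```text
2.65 [566.23028496  -9.57583393 114.25729867] [-0.224  0.482  1.493 -0.     1.165  1.583]
190 ............###################.............................
192 .................##############.............................
194 .................#############..............................
196 ................###############.............................
198 ................##############..............................
200 ................###############.............................
202 .................#############..............................
204 ..................###########...............................
206 .........................#..................................
208 ............................................................
210 ............................................................
212 ............................................................
214 ............................................................
216 ............................................................
218 ............................................................
220 ............................................................
222 ............................................................
224 ............................................................
226 ............................................................
228 ............................................................
230 ............................................................
[[571.60347137 -60.95225094 103.25729867]]
[[565.78049139 -16.89199702 134.25729867]]
[[563.90211075  -2.67901189 144.25729867]]
[[676.19169807 541.36749381]
 [716.43864843 567.05346611]]
628 639 441 479[ WARN:0@0.385] global loadsave.cpp:1063 imwrite_ Unsupported depth image for selected encoder is fallbacked to CV_8U.
```

```bash
python3 - <<'E'
from h import *
a=cv2.GaussianBlur(cv2.imread("pics/side0.png"),(5,5),0).astype(int);b=cv2.GaussianBlur(cv2.imread("pics/side1.png"),(5,5),0).astype(int)
d=np.abs(a-b).max(2)
for v in range(200,232,2): print(v,d[v,350:380])
print(cv2.imread("pics/side0.png")[200:226:4,363])
print(sense()['time_s'],sense()['eef_pos'])
E
```

```text
200 [  2   1   2   2   2  14  46  88 123 139 142 146 150 148 137 121 108 104
  94  67  33   9   1   2   3   4   2   2   2   2]
202 [  3   2   2   3   2   8  33  68 101 121 131 138 145 145 136 119 108  96
  74  46  19   4   2   3   3   3   3   3   3   1]
204 [  3   3   3   3   2   0   8  21  39  55  69  80  91  99 102  96  83  62
  37  16   4   2   2   2   1   1   1   1   2   2]
206 [ 2  2  3  3  4  3  2  1  2  5  8 13 19 27 33 33 26 15  6  1  2  3  4  3
  1  1  1  2  3  4]
208 [3 3 2 2 3 3 2 3 3 3 3 3 3 2 1 1 1 2 2 2 2 3 3 3 2 2 1 1 2 3]
210 [4 3 2 2 2 2 3 3 3 3 2 3 4 4 4 3 2 2 2 2 2 2 3 3 2 3 3 2 2 2]
212 [2 2 3 3 3 3 3 3 3 3 2 2 3 3 2 2 2 2 2 3 3 2 2 2 2 3 3 2 2 2]
214 [2 3 3 3 2 2 1 2 3 3 3 3 3 3 2 3 3 2 2 2 2 2 2 1 2 2 2 1 1 1]
216 [2 3 4 4 3 3 3 3 4 4 5 4 4 4 4 4 5 3 2 3 3 3 3 2 0 0 1 1 1 1]
218 [1 2 3 3 3 3 3 3 4 4 4 3 3 3 3 3 3 3 3 3 3 4 4 2 1 1 1 1 1 2]
220 [2 2 3 4 3 2 2 2 2 3 3 3 3 3 2 1 2 2 1 3 3 2 1 1 1 1 2 3 3 3]
222 [3 3 3 3 2 2 3 3 3 3 2 3 3 3 2 2 2 2 2 3 2 2 2 2 3 1 1 2 2 1]
224 [3 3 2 2 3 2 2 2 2 2 2 2 1 1 1 2 2 3 3 4 3 3 3 4 4 3 3 3 2 2]
226 [3 3 3 3 3 4 2 1 1 1 3 3 2 2 2 2 2 2 3 4 4 3 4 4 4 4 4 4 4 2]
228 [4 4 3 3 4 3 2 1 1 1 1 2 1 1 3 4 4 4 3 3 3 4 4 3 2 3 3 3 3 3]
230 [3 3 3 3 3 3 2 2 1 1 2 2 2 2 3 3 2 2 2 4 4 4 4 3 3 3 2 3 2 3]
[[100 139 172]
 [178 182 178]
 [182 182 175]
 [185 187 177]
 [191 188 177]
 [184 175 166]
 [119 115 108]]
2.7 [566.4134906   -9.54075327 114.53053922]
```

The two hypotheses, tip too high or shifted in y, can be told apart with the top view. I'll move right at a safe height, where the top camera sees under the wrist.

```bash
python3 -m jog '[[0,0,-0.045,0,0,0,0],[0,0.045,0,0,0,0,0],[0,0.045,0,0,0,0,0],[0,0.045,0,0,0,0,0],[0,0.045,0,0,0,0,0]]'
python3 -m jog '[[0,0.04,0,0,0,0,0],[0,0,0,0,0,0,0],[0,0,0,0,0,0,0]]'
python3 - <<'E'
from h import *
rel([*PADS[0],90])
p=sense()['eef_pos']
A=[]
for n in("side","top"):
    im=eyes.capture(n)[:,:,::-1].copy();cv2.imwrite(f"pics/{n}2.png",im);u=proj(n,[p-[0,0,11],p+[0,0,62]]);print(n,u.round(1))
    c=u[0].round().astype(int)
    for w in u:cv2.circle(im,tuple(int(round(x)) for x in w),1,(0,0,255),-1)
    im=cv2.copyMakeBorder(im,100,100,100,100,0);A.append(cv2.resize(im[c[1]+20:c[1]+180,c[0]+20:c[0]+180],(400,400),interpolation=2));print("crop origin",c-80)
cv2.imwrite("pics/c4.png",np.hstack(A))
E
```

```text
time_s: 3.2
eef_pos: [523.5, -186.1, 159.6]
ee_rot: [0.001, 0.993, -0.117, 0.001]
force: [0.2, 0.0, 0.5]
grip_width: -0.002
grip_force: 0.0
time_s: 3.5
eef_pos: [514.5, -223.9, 159.0]
ee_rot: [0.0, 0.993, -0.118, 0.001]
force: [0.7, 0.3, 0.8]
grip_width: 0.005
grip_force: 0.0
t 3.5 pos [ 514.5 -223.9  159. ] tilt [ 0.002 -0.001 -1.   ] yaw -0.237 F [0.73 0.27 0.82] g 0.004802376917069156
shift tool [  -0.6 -224.6   68.8]
side [[402.  148. ]
 [404.  117.6]]
crop origin [322  68]
top [[484.1 320.2]
 [501.4 321. ]]
crop origin [404 240]
```

View pics/c4.png

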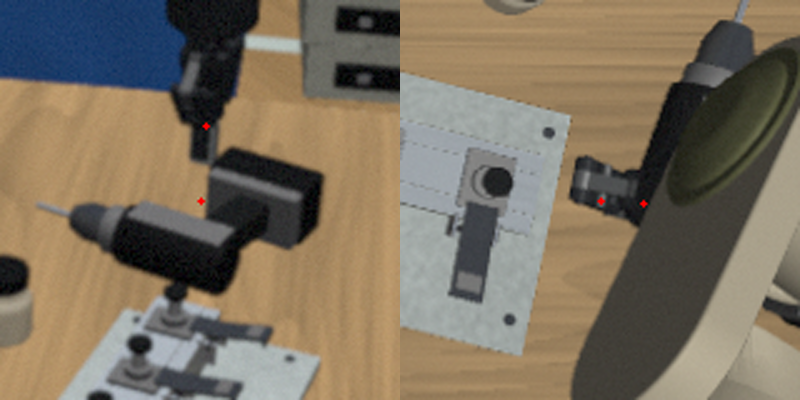

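In the top view the tip is near crop (580,178), full frame (476,311). In the side view it is near full frame (403,132). I'll triangulate.

```bash
python3 - <<'E'
from h import *
for z in (130,150,160,170,180): print(z,px2w("side",[(403,131)],z).round(1),px2w("top",[(476,311),(482,311)],z).round(1).tolist())
im=cv2.imread("pics/top2.png")[240:390,440:540]
cv2.imwrite("pics/c5.png",cv2.resize(im,None,fx=5,fy=4,interpolation=2))
E
```

```text
130 [[ 521.9 -336.1  130. ]] [[529.4, -217.1, 130.0], [529.5, -227.3, 130.0]]
150 [[ 519.5 -298.2  150. ]] [[529.3, -210.3, 150.0], [529.4, -220.3, 150.0]]
160 [[ 518.3 -279.3  160. ]] [[529.3, -206.9, 160.0], [529.3, -216.8, 160.0]]
170 [[ 517.1 -260.4  170. ]] [[529.2, -203.5, 170.0], [529.3, -213.3, 170.0]]
180 [[ 515.9 -241.4  180. ]] [[529.1, -200.2, 180.0], [529.2, -209.7, 180.0]]
```

View pics/c5.png

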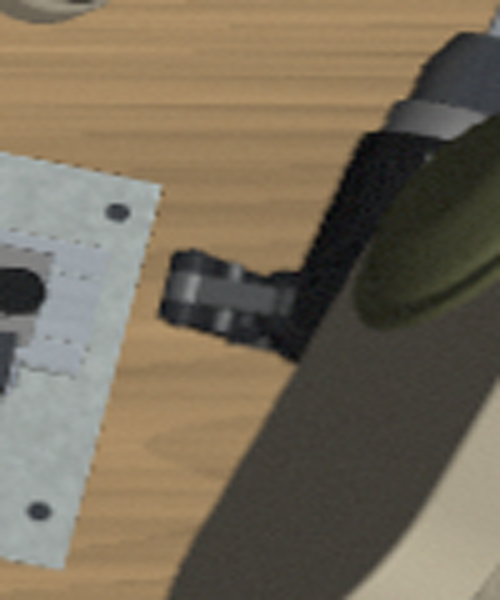

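With the side ray, only a tip at z≈189 puts it at the reported x and y, so x and y are right and the shut fingertips stand about 28 mm above the reported TCP. The first contact force will settle it. I'm going back to the left pad to descend in small steps.

```bash
python3 -m jog '[[0,-0.045,0,0,0,0,0],[0,-0.045,0,0,0,0,0],[0,-0.045,0,0,0,0,0],[0,-0.045,0,0,0,0,0],[0,-0.045,0,0,0,0,0]]'
python3 -m jog '[[0,0,0.025,0,0,0,0],[0,0,0.02,0,0,0,0],[0,0,0,0,0,0,0]]'
python3 -c "
from h import *
rel([*PADS[0],90])"
```

```text
time_s: 4.1
eef_pos: [567.0, -1.1, 158.4]
ee_rot: [-0.0, 0.993, -0.116, 0.0]
force: [-0.6, 0.1, -0.3]
grip_width: 0.004
grip_force: 0.0
time_s: 4.4
eef_pos: [565.4, -2.5, 110.8]
ee_rot: [-0.0, 0.993, -0.116, -0.002]
force: [-0.2, -0.3, 0.1]
grip_width: 0.001
grip_force: 0.0
t 4.4 pos [565.4  -2.5 110.8] tilt [-0.004  0.001 -1.   ] yaw -0.233 F [-0.21 -0.28  0.09] g 0.0008613839639061947
shift tool [ 2.   2.6 20.8]
```

```bash
python3 -m jog '[[0.001,0.002,0.004,0,0,0,0],[0,0,0.004,0,0,0,0],[0,0,0,0,0,0,0]]' | grep -E "eef_pos|force:"
python3 -m jog '[[0,0,0.004,0,0,0,0],[0,0,0,0,0,0,0]]'| grep -E "eef_pos|force:"
python3 -m jog '[[0,0,0.004,0,0,0,0],[0,0,0,0,0,0,0]]'| grep -E "eef_pos|force:"
```

```text
eef_pos: [567.4, -6.7, 105.0]
force: [-0.1, -0.0, 0.2]
grip_force: 0.0
eef_pos: [567.1, -6.6, 100.5]
force: [-0.4, 0.2, 0.1]
grip_force: 0.0
eef_pos: [567.0, -6.5, 96.2]
force: [-0.4, -0.6, -0.8]
grip_force: 0.0
```

No contact at TCP 96, where a nominal tip would be 5 mm into the pad. That agrees with the camera, so I'll continue down in small steps.

```bash

python3 -m jog '[[0,0,0.005,0,0,0,0],[0,0,0.005,0,0,0,0],[0,0,0,0,0,0,0]]'| grep -E "eef_pos|force:"
python3 -m jog '[[0,0,0.004,0,0,0,0],[0,0,0.004,0,0,0,0],[0,0,0,0,0,0,0]]'| grep -E "eef_pos|force:"
python3 -m jog '[[0,0,0.004,0,0,0,0],[0,0,0,0,0,0,0]]'| grep -E "eef_pos|force:"
```

```text
eef_pos: [566.8, -6.4, 85.8]
force: [0.6, 0.0, 0.0]
grip_force: 0.0
eef_pos: [566.9, -6.4, 78.1]
force: [-0.5, 0.4, -0.7]
grip_force: 0.0
eef_pos: [567.1, -6.5, 74.2]
force: [0.2, 0.4, -0.5]
grip_force: 0.0
```

```bash

for i in 1; do python3 -m jog '[[0,0,0.004,0,0,0,0],[0,0,0,0,0,0,0]]'| grep -E "eef_pos|^force:"; done
python3 - <<'E'
from h import *
im=eyes.capture("side")[:,:,::-1];cv2.imwrite("pics/side3.png",im)
print(proj("side",[[567,-6.5,90]]))
a=cv2.resize(im[150:270,310:430],(480,480),interpolation=2)
cv2.imwrite("pics/c6.png",a)
E
```

```text
eef_pos: [567.0, -6.5, 70.2]
force: [0.4, 0.4, -0.6]
[[361.92676722 226.17078111]]
```

View pics/c6.png

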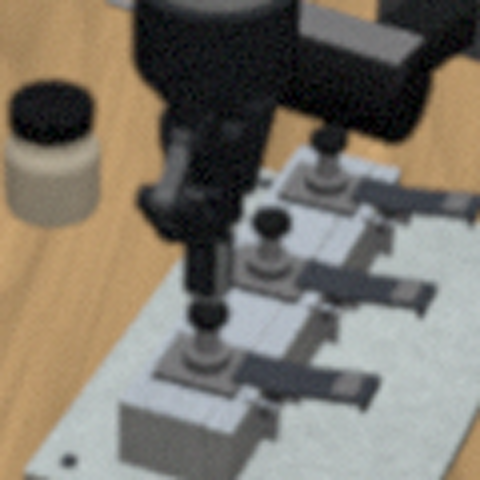

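The fingertip at crop (208,295) now hovers centred just above the left pad at (208,315), a few mm clear. I'll press in steps.

```bash

for i in 1; do python3 -m jog '[[0,0,0.003,0,0,0,0],[0,0,0,0,0,0,0]]'| grep -E "eef_pos|^force:"
python3 -m jog '[[0,0,0.002,0,0,0,0],[0,0,0,0,0,0,0]]'| grep -E "eef_pos|^force:"
python3 -m jog '[[0,0,0.002,0,0,0,0],[0,0,0,0,0,0,0]]'| grep -E "eef_pos|^force:"
done
```

```text
eef_pos: [567.1, -6.5, 67.4]
force: [-0.2, -0.3, -0.4]
eef_pos: [567.1, -6.5, 65.4]
force: [0.3, -0.6, -0.4]
eef_pos: [567.2, -6.5, 63.5]
force: [-0.5, -0.1, -0.3]
```

```bash

for i in 1; do python3 -m jog '[[0,0,0.003,0,0,0,0],[0,0,0,0,0,0,0]]'| grep -E "eef_pos|^force:"
python3 -m jog '[[0,0,0.003,0,0,0,0],[0,0,0,0,0,0,0]]'| grep -E "eef_pos|^force:"
done
```

```text
eef_pos: [567.4, -6.5, 60.5]
force: [0.9, -0.4, 1.1]
eef_pos: [567.4, -6.5, 57.7]
force: [0.7, 1.0, 3.6]
```

Contact is at TCP about 62, so the tip stands 28 mm above the reported TCP. I'll press to about 10 mm in, noting force against depth.

```bash

for i in 1; do python3 -m jog '[[0,0,0.003,0,0,0,0],[0,0,0,0,0,0,0]]'| grep -E "eef_pos|^force:"
python3 -m jog '[[0,0,0.003,0,0,0,0],[0,0,0,0,0,0,0]]'| grep -E "eef_pos|^force:"
python3 -m jog '[[0,0,0,0,0,0,0]]'| grep -E "eef_pos|^force:"
done
```

```text
eef_pos: [567.5, -6.6, 54.7]
force: [0.3, 1.0, 4.2]
eef_pos: [567.5, -6.5, 51.8]
force: [-0.5, -0.2, 5.8]
eef_pos: [567.5, -6.5, 52.0]
force: [0.5, 0.4, 6.7]
```

Left: about 6.3 N at TCP 52 (about 10 mm in). Next the middle pad.

```bash

python3 -m jog '[[0,0,-0.02,0,0,0,0],[0,0,-0.02,0,0,0,0],[0,0.04,0,0,0,0,0],[0,0.045,0,0,0,0,0],[0,0,0,0,0,0,0]]'
python3 -m jog '[[0,0,0,0,0,0,0]]' | grep eef_pos
python3 -c "
from h import *
rel([*(PADS[1]+[0,0]),64])"
```

```text
time_s: 8.15
eef_pos: [546.4, -93.1, 91.3]
ee_rot: [0.0, 0.993, -0.119, -0.0]
force: [-0.1, 0.1, -0.5]
grip_width: 0.001
grip_force: 0.0
eef_pos: [547.0, -89.6, 91.3]
t 8.25 pos [547.  -89.6  91.3] tilt [-0.001  0.001 -1.   ] yaw -0.237 F [-0.47  0.3  -0.58] g 0.0010651437389949936
shift tool [-0.4 -1.6 27.3]
```

```bash

for i in 1; do python3 -m jog '[[0,-0.001,0.013,0,0,0,0],[0,0,0.014,0,0,0,0],[0,0,0,0,0,0,0]]'| grep -E "eef_pos|^force:"
python3 -m jog '[[0,0,0.003,0,0,0,0],[0,0,0.003,0,0,0,0],[0,0,0,0,0,0,0]]'| grep -E "eef_pos|^force:"
python3 -m jog '[[0,0,0.003,0,0,0,0],[0,0,0.003,0,0,0,0],[0,0,0,0,0,0,0]]'| grep -E "eef_pos|^force:"
python3 -m jog '[[0,0,0,0,0,0,0]]'| grep -E "eef_pos|^force:"
done
```

```text
eef_pos: [547.0, -86.7, 62.5]
force: [0.1, 0.2, 0.4]
eef_pos: [547.9, -87.5, 59.1]
force: [-1.9, 2.9, 6.4]
eef_pos: [548.0, -87.5, 53.9]
force: [-5.0, 4.3, 13.7]
eef_pos: [548.0, -87.5, 54.2]
force: [-3.5, 4.3, 12.9]
```

Middle: about 13 N at 8 mm, much stiffer. Now the right one.

```bash

python3 -m jog '[[0,0,-0.02,0,0,0,0],[0,0,-0.02,0,0,0,0],[0,0.04,0,0,0,0,0],[0,0.044,0,0,0,0,0],[0,0,0,0,0,0,0]]'|grep ^force
python3 -m jog '[[0,0,0,0,0,0,0]]' | grep eef_pos
python3 -c "
from h import *
rel([*PADS[2],64])"
```

```text
force: [0.9, 0.6, -0.1]
eef_pos: [528.0, -170.2, 92.7]
t 9.85 pos [ 528.  -170.2   92.7] tilt [ 0.  0. -1.] yaw -0.237 F [-0.26  0.48 -0.37] g 0.0012344225829274288
shift tool [-0.7  0.4 28.7]
```

```bash

for i in 1; do python3 -m jog '[[0,0,0.014,0,0,0,0],[0,0,0.015,0,0,0,0],[0,0,0,0,0,0,0]]'| grep -E "eef_pos|^force:"
python3 -m jog '[[0,0,0.003,0,0,0,0],[0,0,0.003,0,0,0,0],[0,0,0,0,0,0,0]]'| grep -E "eef_pos|^force:"
python3 -m jog '[[0,0,0.003,0,0,0,0],[0,0,0.003,0,0,0,0],[0,0,0,0,0,0,0]]'| grep -E "eef_pos|^force:"
python3 -m jog '[[0,0,0,0,0,0,0]]'| grep -E "eef_pos|^force:"
done
```

```text
eef_pos: [527.8, -168.3, 62.4]
force: [-0.2, 0.5, -0.6]
eef_pos: [528.6, -169.3, 58.3]
force: [0.1, 4.0, 5.8]
eef_pos: [528.7, -169.3, 52.9]
force: [-1.6, 5.8, 10.8]
eef_pos: [528.7, -169.2, 53.1]
force: [-2.4, 4.7, 11.6]
```

The right pad took about 11.5 N at 9 mm, so the left one (about 6.3 N at 10 mm) is clearly the softest. Next is the left tab, with thumb point near (495,11). That matches the thumb patch seen in the top view.

```bash

python3 -m jog '[[0,0,-0.025,0,0,0,0],[0,0,-0.025,0,0,0,0],[-0.02,-0.04,0,0,0,0,0],[-0.02,-0.043,0,0,0,0,0],[-0.02,-0.043,0,0,0,0,0]]'|grep ^force
python3 -m jog '[[-0.015,-0.043,0,0,0,0,0],[0,0,0,0,0,0,0],[0,0,0,0,0,0,0]]' | grep eef_pos
python3 -c "
from h import *
print(px2w('top',[(340,329.3)],68))
rel([494,11,48])"
```

```text
force: [0.3, 0.9, -1.0]
eef_pos: [494.7, 12.5, 102.1]
[[494.60016091  10.39872652  68.        ]]
t 11.65 pos [494.7  12.5 102.1] tilt [ 0.001 -0.    -1.   ] yaw -0.233 F [-0.18 -0.32  0.5 ] g 0.0022799156394154967
shift tool [-0.4  1.6 54.1]
```

```bash

for i in 1; do python3 -m jog '[[-0.001,0.002,0.018,0,0,0,0],[0,0,0.018,0,0,0,0],[0,0,0.018,0,0,0,0],[0,0,0,0,0,0,0]]'| grep -E "eef_pos|^force:"
python3 -m jog '[[0,0,0.004,0,0,0,0],[0,0,0.004,0,0,0,0],[0,0,0,0,0,0,0]]'| grep -E "eef_pos|^force:"
python3 -m jog '[[0,0,0.003,0,0,0,0],[0,0,0.003,0,0,0,0],[0,0,0,0,0,0,0]]'| grep -E "eef_pos|^force:"
python3 -m jog '[[0,0,0.003,0,0,0,0],[0,0,0,0,0,0,0]]'| grep -E "eef_pos|^force:"
done
```

```text
eef_pos: [492.2, 9.2, 46.0]
force: [0.5, 0.5, 0.3]
eef_pos: [493.5, 9.9, 39.9]
force: [0.5, -0.3, 0.2]
eef_pos: [493.0, 10.3, 33.5]
force: [0.4, -0.2, 0.1]
eef_pos: [493.0, 10.3, 30.5]
force: [-0.8, 0.7, 0.7]
```

No force at TCP 30.5, where contact was expected at about 40. I'll look.

```bash
python3 - <<'E'
from h import *
im=eyes.capture("side")[:,:,::-1];t=eyes.capture("top")[:,:,::-1]
cv2.imwrite("pics/side4.png",im)
cv2.imwrite("pics/c7.png",np.hstack([cv2.resize(im[150:270,330:450],(560,560),interpolation=2),cv2.resize(t[250:370,290:340],(234,560))]))
print(proj("side",[[493,10.3,z] for z in(50,58,68,78)]))
E
```

```text
[[397.66498382 252.05984964]
 [397.93146358 248.86516644]
 [398.26643362 244.83306503]
 [398.60347307 240.75747058]]
```

View pics/c7.png

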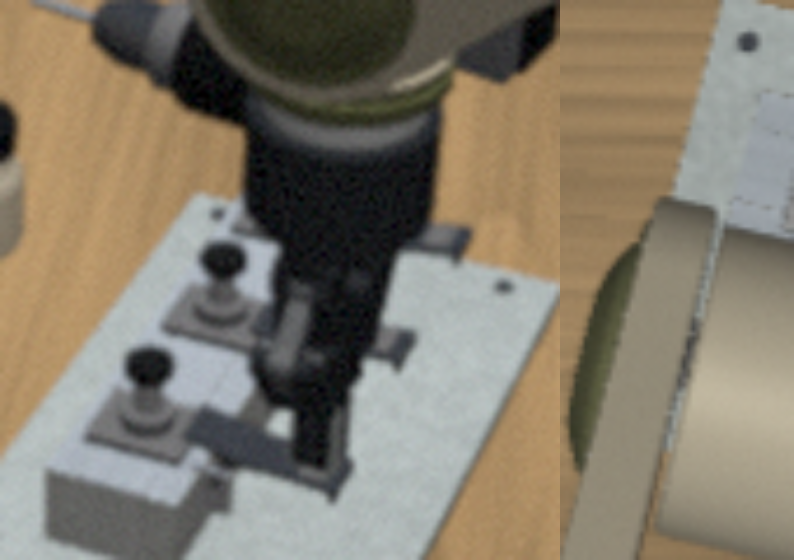

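The tab is already tilting under the tip: its slope in the picture is about 0.45, against 0.15 when up. The force relaxes when the arm stops. I'll push on to the stop.

```bash

for i in 1; do python3 -m jog '[[0,0,0.003,0,0,0,0]]'| grep -E "eef_pos|^force:"
python3 -m jog '[[0,0,0.003,0,0,0,0]]'| grep -E "eef_pos|^force:"
python3 -m jog '[[0,0,0.003,0,0,0,0]]'| grep -E "eef_pos|^force:"
python3 -m jog '[[0,0,0,0,0,0,0]]'| grep -E "eef_pos|^force:"
done
```

```text
eef_pos: [493.0, 10.3, 27.9]
force: [-5.2, 1.0, 5.7]
eef_pos: [492.4, 10.5, 24.5]
force: [-5.4, 1.6, 3.7]
eef_pos: [492.5, 10.5, 22.2]
force: [-15.4, 3.3, 37.4]
eef_pos: [492.4, 10.5, 22.7]
force: [-12.1, 2.1, 20.4]
```

Hard stop reached. I'll lift clear and check.

```bash

python3 -m jog '[[0,0,-0.01,0,0,0,0],[0,0,-0.03,0,0,0,0],[0,0,-0.045,0,0,0,0],[0,0,-0.045,0,0,0,0],[-0.04,0,-0.02,0,0,0,0]]'|grep -E "eef_pos|^force"
python3 -m jog '[[-0.04,0,0,0,0,0,0],[-0.04,0,0,0,0,0,0],[-0.02,0,0,0,0,0,0],[0,0,0,0,0,0,0]]'|grep -E "eef_pos|^force"
python3 - <<'E'
from h import *
im=eyes.capture("side")[:,:,::-1];t=eyes.capture("top")[:,:,::-1]
cv2.imwrite("pics/c8.png",np.hstack([cv2.resize(im[150:300,300:450],(400,400),interpolation=2),cv2.resize(t[180:390,270:480],(400,400),interpolation=2)]))
print(sense()['time_s'],sense()['force'])
E
```

```text
eef_pos: [457.7, 18.4, 175.6]
force: [-0.6, -0.2, 0.2]
eef_pos: [355.7, 43.4, 172.0]
force: [-0.1, -0.3, -0.3]
14.35 [ 0.32562555  0.65127071 -0.03932374]
```

View pics/c8.png

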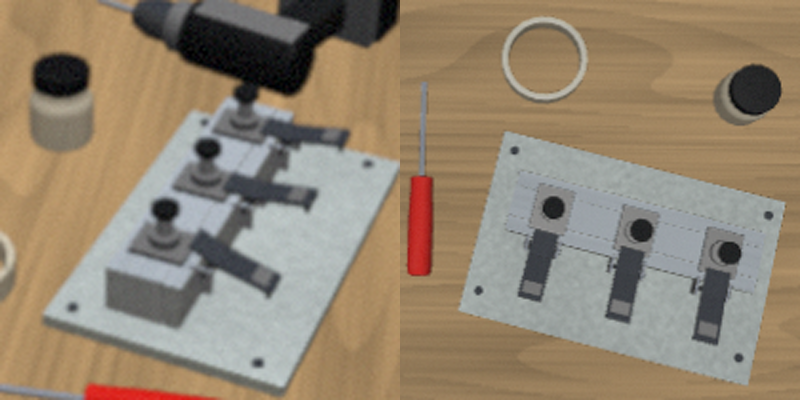

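The left tab is fully down at crop (265,275), the middle and right tabs are up, all pads are out, and the loose objects have not moved. The robot is clear, so I'll hand in.

```bash
python3 -c "
from rig import finish_job
print(finish_job())"
```

```text
the job is handed in; nothing more can be done
None
```

The job is handed in: I pressed left, middle and right in order, the left ejector was clearly the softest (about 6 N at 10 mm, against 13 N at 8 mm and 11.5 N at 9 mm), and its tab is fully down with the other two up and nothing else visibly moved.

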